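# Test the tea tray grilles with a straightedge and set the pot on the true one

## Robot

A 6-joint arm with a two-finger parallel gripper is mounted at the origin on the work surface. World frame = base frame: x ahead of the robot, y to its left, z up, the work surface at z = 0. Lengths are in m, angles in degrees, forces in N, time in s.
With the tool pointing down it reaches from about 0.3 to 0.75 m from the base axis. Payload 8.5 kg.
Tool frame: the origin (TCP) lies at the very end of the fingers, on their centre line; the grasp point (between the pads) lies 19 mm behind it (env.tcp_to_grasp is the distance from the TCP to the grasp point, in m); z points along the fingers, y is the line along which they close (so a half turn about z gives the same grasp; the last joint's range is limited). The gripper opens to 85 mm and grips with 20 to 120 N. Pads are 22 mm wide; open, the fingers measure 114 mm over their backs; the gripper's body (76 mm by 85 mm) begins 54 mm behind the grasp point. The pads swing forward as they close: fully open they stand 13 mm farther back than shut.
Start: joints at [61.404, 21.807, 74.336, -0, 83.858, -12.336], TCP at [0.154, 0.528, 0.231] pointing down, gripper open.
Joint ranges: [-178.18, 178.18], [-50.72, 133.34], [12.68, 142.11], [-81.47, 261.47], [9.98, 163.14], [-165.26, 165.26]. Speed limits (degrees/s): [136.94, 136.94, 180, 180, 180, 180].

## Interface

Orientations are given as a 3x3 rotation matrix whose columns are the frame's x, y, z axes.
In Python, from rig import status, get_image, env gives the robot as it stands.
- The arm moves only by the shell command python3 -m handwheel 'ROWS' [FORCE]. ROWS is text: rows parted by semicolons, each of 7 numbers parted by spaces: the shift along the world's x, y, z in cm, then the turn, a rotation vector about the world's x, y, z in degrees, then the opening, from 0 (shut) to 1 (fully open). In form: dx dy dz wx wy wz gripper; .... A call has 1 to 8 rows; each row is the pose to reach, as a shift and turn from the pose commanded when the call began; what a row does not reach only later rows make up. A row lasts 1/12 s, in which the tool goes at most 41.7 mm and 7.16 degrees, less where a joint would pass 70% of its speed; a pose out of reach is approached as far as the arm can. A call with a gripper value outside its range is refused whole. The fingers move at their own pace and stop on an object; FORCE is the grip in N (left out, the last holds). Time passes only in rows, so rows that repeat a pose let the fingers close. It gives the time, the measured TCP pose, the force, the opening and the grip force at its end, in the units of the state.
- status.observe(): the state, without advancing time (a new reading comes with each control period).
- get_image(name): name is "side" or "top"; returns a dict with "color" (384x512x3 uint8, red, green, blue), "vertical_fov" (degrees; the focal length in pixels is half the picture's height over the tangent of half this angle, whatever the lens; pixels are square), "cx", "cy" (the principal point, pixels), "xyz" and "orientation" of the camera in the world. Camera axes: x right, y down, z forward; pixel columns grow to the right and rows downward; lengths in m; the calibration is good to about 2 mm. A picture is of the moment at which its call begins. There is no depth.
- env.close_job(): hands the job in; it is judged then, once.
The state is a dict: "time_s": time; "q": joint angles; "qvel": joint speeds; "joint_efforts": joint torques, N m; "position": TCP position; "tool_rot": TCP orientation; "ft_force": force on the tool from outside, world axes, zero at the start; "wrist_torque": the same for the moment, N m; "grip_width": finger opening in m; "gripper_force": force on a finger pad.
Only numpy, scipy, OpenCV 4.12 (cv2) and the standard library are available. Lean on these libraries where they do the work, as an engineer would, in place of code of your own. Each camera call takes 0.05 s, during which the arm holds its last target. There are 200 camera calls.

## Task

One of the two bamboo grilles in the tea tray has bowed upwards, so nothing stands steady on it. Take the straightedge from its sloping rest, lay it lengthwise along the middle of a grille and let go, press down firmly on its near end and then on its far end to find out whether it rocks (try the other grille too if unsure), and put it back on its rest as it was. Then stand the iron teapot upright in the middle of the grille that is true; set things down rather than dropping them, and leave the cups, bowls and other things where they are.

Things in the scene. Friction and masses are not known exactly. Their poses are not given: they have to be found in the camera images.
- tray: fixed black tea tray, 236 mm deep (its x, pointing away from the robot) x 262 mm wide (its y, to the left), rim 38 mm high; origin at the centre of its underside. Two bays, left and right, each hold a fixed bamboo grille of 11 cross slats, 213 mm long (tray's x) x 112 mm wide. Which bay holds the bowed one is not reported (the rules call the grilles slats_true and slats_bowed)
- left_grille (a point): centre of the top of the left grille, 49 mm above the counter whichever grille it is; axes as the tray's. The true grille is flat; the bowed one falls off in a smooth arc along its length to about 4.5 mm lower at its near and far ends, so the straightedge lies about level on either until an end is pressed
- right_grille (a point): centre of the top of the right grille, 49 mm above the counter; axes as the tray's. On the bowed grille a straightedge pressed with 5 N sinks 1 to 3 mm at the pressed end and its other end rises 3 to 9 mm (its slope changes by over 0.06 rad from one press to the other); on the true one it hardly moves (under 0.015 rad)
- straightedge_grip (a point): the straightedge (loose, 155 g): an aluminium beam 190 mm long (its y), 26 mm wide (its x), 10 mm thick, with a wooden grip along the middle of its top: 70 mm long, 14 mm wide, 32 mm tall, so 42 mm high in all. This point lies in the grip, on the middle line, 30 mm above the underside; z points out of the top. It starts on the rest, leaning 35 degrees towards the robot, its y along the rest's y
- straightedge_end_a (a point): a point on the top of the beam 80 mm from its middle (its -y end), a good place to press; 10 mm above the underside. Axes as the straightedge's
- straightedge_end_b (a point): the same at the other (+y) end
- rest: fixed wooden utensil rest, 170 mm wide (its y), about 100 mm deep and 92 mm high, with a face that slopes at 35 degrees and looks towards the robot and up (towards its -x) and a lip 8 mm high under the straightedge's lower edge; origin at the centre of its underside on the counter
- rest_seat (a point): where straightedge_grip is when the straightedge lies on the rest: 30 mm out from the sloping face; the face looks along (-0.574, 0, 0.819) in the rest's axes, which are those of this point. The straightedge may go back either way round, its y along the rest's y; set down a few mm up the slope it clears the lip
- teapot_handle (a point): middle of the straight top bar of the bail handle of the black iron teapot (loose, about 0.8 kg), 145 mm above its foot; the bar is 10 mm thick, 64 mm long along the pot's x (spout towards +x), with 53 mm free below it to the lid's knob; z up
- teapot_foot (a point): centre of the teapot's flat foot (80 mm across); the body is 120 mm across and 70 mm high, the spout reaches 94 mm from the axis
- glass_a: bystander: glass cup with a handle towards its +y, 68 mm across, 62 mm high; origin at its foot
- glass_b: bystander: glass cup as glass_a
- bowl_a: bystander: white tasting bowl, 90 mm across, 45 mm high; origin at its foot
- bowl_b: bystander: white tasting bowl as bowl_a
- pitcher: bystander: glass serving pitcher with a handle, 76 mm across, 85 mm high; origin at its foot
- caddy: bystander: round tea tin, 68 mm across, 100 mm high; origin at its foot
- scoop: bystander: wooden scoop lying flat along its x, 160 mm long
Not all that is in view belongs to the job. Leave any turquoise look-alike of the part that bears teapot_handle alone. Of the things shaped like the part that bears straightedge_grip, the aluminium one is meant.

How it is judged:
By the outcome, as a careful person would: the job done as asked, in the order asked, and still so for the second after the job is handed in, with the robot touching nothing.
It also fails if it takes over 72 s, if anything falls off the work surface, if the arm or the gripper's body presses on something with over 40 N, if the wrist force passes 120 N, or if a joint passes its speed limit or range.

## Working session

There is one attempt and no reset: what is moved stays moved. The work goes in short steps, Python scripts to look and compute and a shell command to move; the robot and the scene stay as the last step left them, time stands still between calls to the robot, and variables do not carry over. Pictures are saved under pics/ and viewed, at most 10 in all, crops included, and the job is handed in when it is done.

```bash
ls; mkdir -p pics; cat > h.py <<'E'
import numpy as np,cv2
from rig import status,get_image,env
def K(im):
    f=im["color"].shape[0]/2/np.tan(np.radians(im["vertical_fov"])/2); return f
def ray(im,u,v):
    d=np.array([(u-im["cx"])/K(im),(v-im["cy"])/K(im),1.]); return np.array(im["orientation"])@d
def onz(im,u,v,z):
    o=np.array(im["xyz"]);d=ray(im,u,v);return o+d*(z-o[2])/d[2]
def proj(im,p):
    c=np.array(im["orientation"]).T@(np.array(p)-np.array(im["xyz"]));return np.array([im["cx"]+K(im)*c[0]/c[2],im["cy"]+K(im)*c[1]/c[2]])
def save(n,im,crop=None,s=1.5):
    c=im["color"][:,:,::-1]
    if crop: c=c[crop[1]:crop[3],crop[0]:crop[2]]
    cv2.imwrite("pics/"+n,cv2.resize(c,None,fx=s,fy=s,interpolation=cv2.INTER_CUBIC))
E
python3 - <<'E'
from h import *
import pickle
for n in("top","side"):
    im=get_image(n);save(n+"0.png",im);pickle.dump(im,open(n+"0.pkl","wb"));print(n,im["xyz"],im["orientation"],im["vertical_fov"],im["cx"],im["cy"])
s=status.observe();print(s)
E
```

```text
pics
top [ 0.35168582 -0.00272298  1.7423947 ] [[ 0.00614398 -0.99490016  0.10067729]
 [-0.99997015 -0.00564107  0.00527924]
 [-0.00468439 -0.10070672 -0.99490513]] 44.23755277676306 262.6017418618175 193.5617484877927
side [0.38234005 0.92987253 1.21930786] [[-0.99207224 -0.08993818  0.08777126]
 [-0.12527561  0.7629928  -0.63415141]
 [-0.00993442 -0.64011961 -0.76821103]] 45.34745354359795 260.14195060783544 184.2966073662865
{'time_s': 0.1, 'q': array([ 6.14045612e+01,  2.18380116e+01,  7.43778715e+01, -9.30108341e-04,
        8.38587972e+01, -1.23357284e+01]), 'qvel': array([-0.05067003, -0.09036812, -0.30201622, -0.06950844, -0.08470123,
       -0.02478035]), 'joint_efforts': array([ 3.29792900e-03, -4.49214506e+01, -2.31657994e+01, -2.69005886e-04,
        3.69127578e-03, -6.66253655e-06]), 'position': array([0.15387634, 0.52777043, 0.23078021]), 'tool_rot': array([[-9.60002825e-01,  2.79989651e-01, -6.09672652e-04],
       [ 2.79990191e-01,  9.60002169e-01, -1.15215301e-03],
       [ 2.62696150e-04, -1.27677251e-03, -9.99999150e-01]]), 'ft_force': array([-0.34682014, -0.07629743,  0.48447396]), 'wrist_torque': array([ 0.02821259, -0.02021623,  0.04894205]), 'gripper_force': 0.0, 'grip_width': 0.08549689212732534}
```

View pics/top0.png

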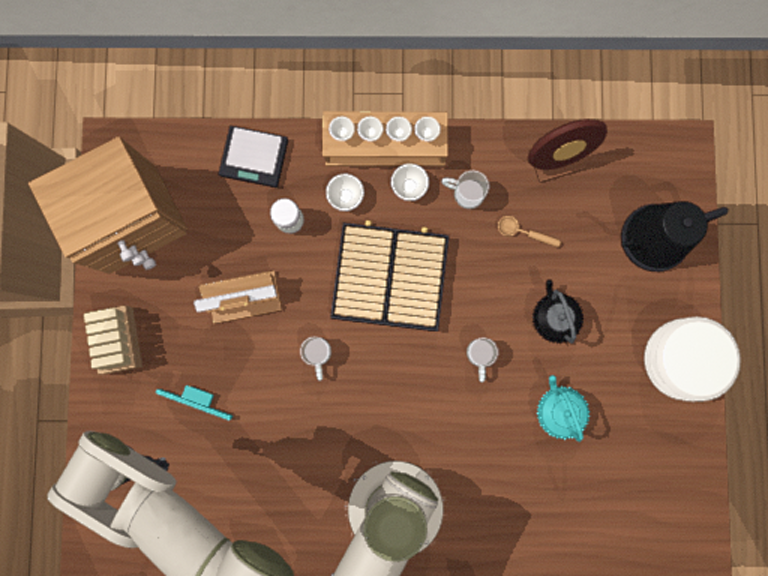

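View pics/side0.png

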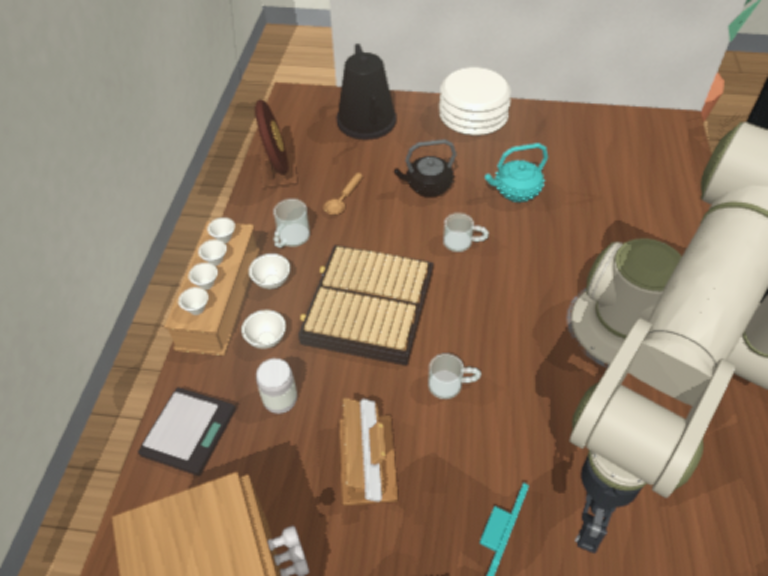

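The top picture (shown at 1.5x) holds these candidates:
- **Straightedge:** the silver beam on the rest at (235,298), or the turquoise look-alike at (195,400).
- **Teapot:** the small black pot at (558,318), the turquoise pot at (565,412), or the large black kettle at (660,235).

By the description I choose the silver beam and the small black pot. The tray centre is near (390,276).

```bash
python3 - <<'E'
from h import *
import pickle
t=pickle.load(open("top0.pkl","rb"))["color"];s=pickle.load(open("side0.pkl","rb"))["color"]
def c(i,x,y,w,h): return cv2.resize(i[y:y+h,x:x+w,::-1],(400,300),interpolation=cv2.INTER_CUBIC)
o=np.vstack([np.hstack([c(t,120,170,80,60),c(t,340,182,80,60)]),np.hstack([c(s,196,256,112,84),c(s,250,80,80,60)])])
cv2.imwrite("pics/crop1.png",o)
E
```

```text
(no output)
```

View pics/crop1.png

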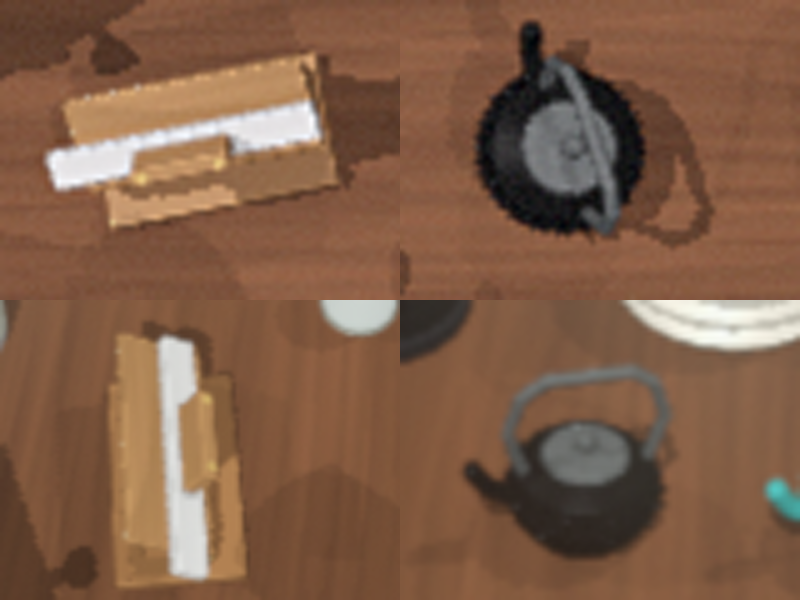

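The crops confirm the choice. The silver beam with its wooden grip lies on the sloping rest at about (157,199) native, and the black pot's bail bar runs through about (376,209) native, with the spout pointing away from the robot. Next I fit the poses.

```bash
cat > fit.py <<'E'
from h import *
import pickle
from scipy.optimize import minimize,least_squares
T=pickle.load(open("top0.pkl","rb"));S=pickle.load(open("side0.pkl","rb"))
def Rz(a): return np.array([[np.cos(a),-np.sin(a),0],[np.sin(a),np.cos(a),0],[0,0,1]])
t=np.radians(35);LEAN=np.array([[np.cos(t),0,-np.sin(t)],[0,1,0],[np.sin(t),0,np.cos(t)]])
def box(x,y,z0,z1): return np.array([[a*x/2,b*y/2,c] for a in(-1,1) for b in(-1,1) for c in(z0,z1)])
BEAM,GRIP=box(.026,.19,-.03,-.02),box(.014,.07,-.02,.012)
def hull(im,P,up=8):
    q=np.array([proj(im,p) for p in P])
    return cv2.convexHull(np.round((q+.5)*up*16-.5).astype(np.int32).reshape(-1,1,2))
def render(im,p,R,roi,up=8):
    x0,y0,x1,y1=roi;m=np.zeros(((y1-y0)*up,(x1-x0)*up),np.uint8)
    for B,v in((BEAM,255),(GRIP,0)):
        h=hull(im,(R@B.T).T+p,up)-np.array([x0,y0])*up*16
        cv2.fillConvexPoly(m,h.astype(np.int32),v,shift=4)
    return cv2.resize(m,(x1-x0,y1-y0),interpolation=cv2.INTER_AREA)/255.
def white(im,roi):
    x0,y0,x1,y1=roi;c=im["color"][y0:y1,x0:x1].astype(float)
    return np.clip((c[:,:,2]-70)/(200-70),0,1)   # blue: wood low, aluminium high
def fit_edge(T,S,x0,rt,rs,R=lambda a:Rz(a)@LEAN):
    mt,ms=white(T,rt),white(S,rs)
    f=lambda v:np.sum((render(T,v[:3]/1000,R(v[3]/100),rt)-mt)**2)+np.sum((render(S,v[:3]/1000,R(v[3]/100),rs)-ms)**2)
    s=np.vstack([x0,x0+np.diag([15,15,10,6.])])
    r=minimize(f,x0,method="Nelder-Mead",options=dict(initial_simplex=s,maxiter=500))
    r=minimize(f,r.x,method="Nelder-Mead",options=dict(initial_simplex=r.x+np.vstack([np.zeros(4),np.diag([5,5,5,3.])])))
    return r.x,r.fun,mt.sum()+ms.sum()
def tri(a,b):
    o=[np.array(T["xyz"]),np.array(S["xyz"])];d=[ray(T,*a),ray(S,*b)]
    k=np.linalg.lstsq(np.c_[d[0],-d[1]],o[1]-o[0],rcond=None)[0]
    p,q=o[0]+k[0]*d[0],o[1]+k[1]*d[1];return (p+q)/2,np.linalg.norm(p-q)
E
python3 - <<'E'
from fit import *
p=tri((157,200),(247,300));print("edge rough",p)
x0=np.array([*(p[0]*1000),18.])
print(fit_edge(T,S,x0,(122,182,192,216),(232,258,262,342)))
# handle bar ends, native px: top crop/5+(340,182), side crop/5+(250,80)
top=[(c/5+340-80,r/5+182) for c,r in((565,72),(610,190))]
sd=[(c/5+250-80,r/5+80-60) for c,r in((548,380),(632,372))]
for a,b in zip(top,sd): print("bar",tri(a,b))
print("knob",tri(((574-400)/5+340,147/5+182),((587-400)/5+250,(440-300)/5+80)))
# grilles
for im in(T,S):
    h=cv2.cvtColor(im["color"],cv2.COLOR_RGB2HSV);x0,y0,x1,y1=(215,140,305,225) if im is T else (195,160,295,242)
    c=im["color"].astype(int);m=np.zeros(c.shape[:2],np.uint8);m[y0:y1,x0:x1]=((c[:,:,0]>150)&(c[:,:,1]>115))[y0:y1,x0:x1]
    m=cv2.morphologyEx(m,cv2.MORPH_CLOSE,np.ones((3,3),np.uint8)) if im is T else m
    n,l,st,ce=cv2.connectedComponentsWithStats(m);
    for i in range(1,n):
        if st[i,4]>400:
            r=cv2.minAreaRect(np.argwhere(l==i)[:,::-1].astype(np.float32));P=[onz(im,*q,.048)[:2].round(4).tolist() for q in cv2.boxPoints(r)]
            print(st[i],"c",onz(im,*r[0],.048).round(4),P)
E
```

```text
edge rough (array([0.49765384, 0.38359678, 0.06176568]), np.float64(0.002337741554716569))
(array([485.77593194, 380.74464511,  93.12437087,  20.4523246 ]), np.float64(95.70836041668089), np.float64(1200.7846153846153))
bar (array([ 0.49548882, -0.36627956,  0.15553465]), np.float64(0.01845507775280814))
bar (array([ 0.42691543, -0.39886216,  0.14093528]), np.float64(0.001621057745382774))
knob (array([ 0.45825689, -0.38866081,  0.08225326]), np.float64(0.0012770357693676325))
[ 223  151   39   62 1838] c [0.5656 0.0804 0.048 ] [[0.4663, 0.1492], [0.6802, 0.125], [0.666, 0.0109], [0.4525, 0.0365]]
[ 259  151   38   66 1862] c [ 0.5614 -0.0477  0.048 ] [[0.451, 0.0224], [0.6865, -0.0041], [0.6732, -0.1187], [0.4381, -0.0907]]
[ 215  165   70   37 1749] c [ 0.5523 -0.0444  0.048 ] [[0.6624, 0.0036], [0.668, -0.123], [0.4392, -0.0937], [0.445, 0.0285]]
[ 203  192   74   41 2017] c [0.567  0.0814 0.048 ] [[0.677, 0.1268], [0.6822, 0.005], [0.454, 0.0347], [0.4604, 0.1521]]
```

```bash
sed -i 's|np.clip((c\[:,:,2\]-70)/(200-70),0,1).*|np.clip((c.min(2)-130)/(190-130),0,1)|' fit.py
python3 - <<'E'
from fit import *
v=fit_edge(T,S,np.array([486,381,93,20.]),(122,182,192,216),(232,258,262,342));print(v)
R=Rz(v[0][3]/100)@LEAN;p=v[0][:3]/1000
for im,nm,ro in((T,"t",(122,182,192,216)),(S,"s",(232,258,262,342))):
    a=white(im,ro);b=render(im,p,R,ro);cv2.imwrite("pics/m%s.png"%nm,cv2.resize((np.dstack([a,b,a*0])*255).astype(np.uint8),None,fx=6,fy=6))
    print(a.sum(),b.sum())
f=lambda c,r,s:(((c-400)/5+340,r/5+182) if s=="t" else ((c-400)/5+250,(r-300)/5+80))
print("barmid",onz(T,*f(590,130,"t"),.145),onz(S,*f(590,376,"s"),.15))
for q in((565,72),(580,100),(600,160),(610,200)): print("bar pts",onz(T,*f(*q,"t"),.147).round(4))
print("body",onz(T,*f(560,147,"t"),.04),"spout",onz(T,*f(530,28,"t"),.06))
# predicted handle pixels in crop for knob-based pose
for yaw in (10,15,20):
  for xx in(-.032,0,.032):
    P=np.array([.458,-.389,.145])+Rz(np.radians(yaw))@[xx,0,0]
    a=proj(T,P);b=proj(S,P);print(yaw,xx,((a-[340,182])*5+[400,0]).round(),((b-[250,80])*5+[400,300]).round())
E
python3 - <<'E'
import cv2,numpy as np
a=cv2.imread("pics/mt.png");b=cv2.imread("pics/ms.png")
H=max(a.shape[0],b.shape[0]);p=lambda i:cv2.copyMakeBorder(i,0,H-i.shape[0],0,0,cv2.BORDER_CONSTANT)
cv2.imwrite("pics/fit1.png",np.hstack([p(a),p(b)]))
E
```

```text
(array([485.68616665, 380.63356532,  92.74748319,  20.2531926 ]), np.float64(33.44991253364091), np.float64(836.45))
322.54999999999995 321.1450980392157
513.9000000000001 517.8666666666667
barmid [ 0.46643109 -0.38510453  0.145     ] [ 0.45709448 -0.3798369   0.15      ]
bar pts [ 0.5056 -0.3684  0.147 ]
bar pts [ 0.4866 -0.3782  0.147 ]
bar pts [ 0.446 -0.391  0.147]
bar pts [ 0.4191 -0.3972  0.147 ]
body [ 0.46156647 -0.38841083  0.04      ] spout [ 0.54548622 -0.36388349  0.06      ]
10 -0.032 [605. 189.] [634. 372.]
10 0 [596. 142.] [590. 373.]
10 0.032 [587.  96.] [546. 375.]
15 -0.032 [609. 188.] [633. 369.]
15 0 [596. 142.] [590. 373.]
15 0.032 [583.  97.] [546. 377.]
20 -0.032 [613. 187.] [632. 367.]
20 0 [596. 142.] [590. 373.]
20 0.032 [579.  98.] [547. 380.]
```

View pics/fit1.png

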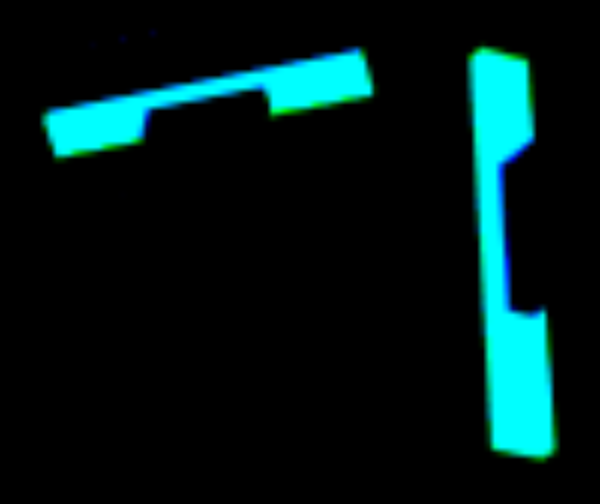

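The rendered model (green) and the observed mask (blue) coincide in both views, so the straightedge pose is good. Next, a helper to work out the moves.

```bash
cat > tgt.py <<'E'
from h import *
from scipy.spatial.transform import Rotation as Ro
t=np.radians(35)
def Rz(d): return Ro.from_euler("z",d,degrees=True).as_matrix()
LEAN=np.array([[np.cos(t),0,-np.sin(t)],[0,1,0],[np.sin(t),0,np.cos(t)]])
FL=np.array([[0,-1.,0],[1,0,0],[0,0,1]])
def tool(ey,ez): ez=np.array(ez,float);ey=np.array(ey,float);return np.c_[np.cross(ey,ez),ey,ez]
SE=Rz(11.6)@LEAN; SEP=np.array([.4857,.3806,.0927])
RG=tool(SE[:,0],-SE[:,2])                    # grasp of the straightedge on the rest
def down(yaw): a=np.radians(yaw);return tool([np.cos(a),np.sin(a),0],[0,0,-1])
TX=Rz(-6.5); LG=np.array([.566,.0809,.049]); RGR=np.array([.552,-.0442,.049])
def delta(p,R,frac=None):
    s=status.observe();R0=np.array(s["tool_rot"])
    return np.round(np.r_[(np.array(p)-s["position"])*100,Ro.from_matrix(R@R0.T).as_rotvec(degrees=True)],2)
E
python3 - <<'E'
from tgt import *
n=SE[:,2]
for h in(.10,-.014): print(h,delta(SEP+n*h,RG))
E
```

```text
0.1 [ 27.56 -15.87  -5.62  24.93 -27.07 -60.11]
-0.014 [ 33.97 -14.56 -14.95  24.93 -27.07 -60.11]
```

```bash
R='27.5 -15.9 -5.6 24.9 -27.1 -60.1 1'; python3 -m handwheel '27.5 -15.9 -3 24.9 -27.1 -60.1 1;27.5 -15.9 -3 24.9 -27.1 -60.1 1;27.5 -15.9 -3 24.9 -27.1 -60.1 1;27.5 -15.9 -3 24.9 -27.1 -60.1 1;27.5 -15.9 -3 24.9 -27.1 -60.1 1;27.5 -15.9 -3 24.9 -27.1 -60.1 1;27.5 -15.9 -3 24.9 -27.1 -60.1 1;27.5 -15.9 -3 24.9 -27.1 -60.1 1' 40
python3 - <<'E'
from tgt import *
for h in(.10,-.014): print(h,delta(SEP+SE[:,2]*h,RG))
E
```

```text
time_s: 0.77
position: [0.4315, 0.3668, 0.201]
tool_rot: [[-0.384, 0.798, 0.465], [0.922, 0.359, 0.145], [-0.051, 0.484, -0.873]]
ft_force: [0.3, -1.0, 0.4]
grip_width: 0.0853
gripper_force: 0.0
0.1 [ -0.19   0.23  -2.64   4.57  -4.86 -10.84]
-0.014 [  6.21   1.54 -11.98   4.57  -4.86 -10.84]
```

```bash
python3 -m handwheel '-0.2 0.2 -2.6 4.6 -4.9 -10.8 1;-0.2 0.2 -2.6 4.6 -4.9 -10.8 1;-0.2 0.2 -2.6 4.6 -4.9 -10.8 1;1.4 0.6 -5 4.6 -4.9 -10.8 1;3 0.9 -7.3 4.6 -4.9 -10.8 1;4.6 1.2 -9.7 4.6 -4.9 -10.8 1;4.6 1.2 -9.7 4.6 -4.9 -10.8 1'
python3 - <<'E'
from tgt import *
for h in(.014,-.014): print(h,delta(SEP+SE[:,2]*h,RG))
im=get_image("side");
save("side1.png",im,(190,200,350,320),5)
E
```

```text
time_s: 1.35
position: [0.4757, 0.3801, 0.0997]
tool_rot: [[-0.207, 0.805, 0.556], [0.978, 0.173, 0.115], [-0.004, 0.567, -0.824]]
ft_force: [-0.1, -1.2, -0.6]
grip_width: 0.0855
gripper_force: 0.0
0.014 [ 0.21 -0.11  0.45  0.3  -0.39 -0.35]
-0.014 [ 1.79  0.21 -1.85  0.3  -0.39 -0.35]
```

View pics/side1.png

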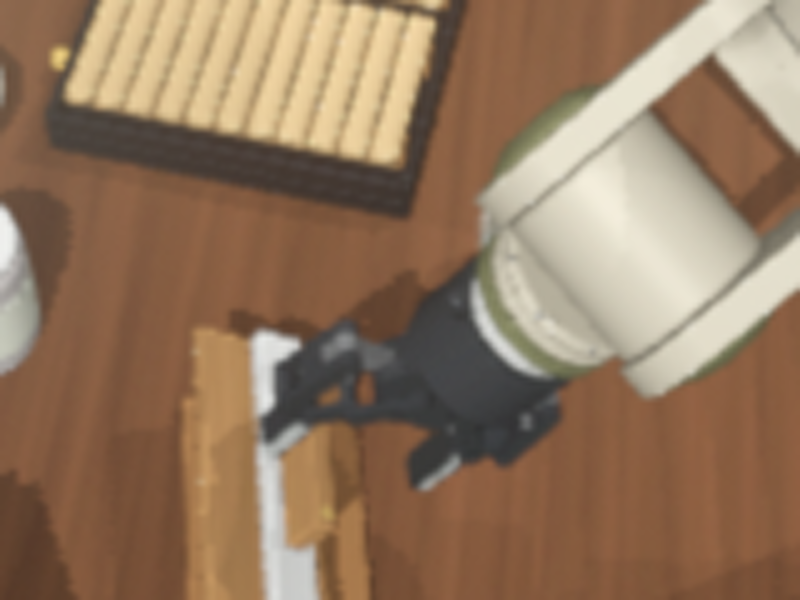

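The side crop shows the open fingers straddling the wooden grip at about (310,470). I go down and close.

```bash
python3 -m handwheel '0.9 0.1 -0.9 0.3 -0.4 -0.3 1;1.8 0.2 -1.8 0.3 -0.4 -0.3 1;1.8 0.2 -1.8 0.3 -0.4 -0.3 0;1.8 0.2 -1.8 0.3 -0.4 -0.3 0;1.8 0.2 -1.8 0.3 -0.4 -0.3 0;1.8 0.2 -1.8 0.3 -0.4 -0.3 0;1.8 0.2 -1.8 0.3 -0.4 -0.3 0;1.8 0.2 -1.8 0.3 -0.4 -0.3 0' 40
python3 - <<'E'
from tgt import *
print(delta(SEP+SE[:,2]*-.014,RG))
E
```

```text
time_s: 2.07
position: [0.4924, 0.3829, 0.0865]
tool_rot: [[-0.203, 0.799, 0.566], [0.979, 0.165, 0.119], [0.002, 0.578, -0.816]]
ft_force: [-6.4, -5.2, 21.7]
grip_width: 0.0129
gripper_force: 42.7
[ 0.12 -0.06 -0.53 -0.18  0.3  -0.14]
```

```bash
python3 -m handwheel '-0.3 0 0.8 0 0 0 0;-1 -0.1 1.8 0 0 0 0;-2.2 -0.4 3.7 0 0 0 0;-2.6 -0.5 6 0 0 0 0;-2.6 -0.5 9 0 0 0 0;-2.6 -0.5 12 0 0 0 0;-2.6 -0.5 12 0 0 0 0;-2.6 -0.5 12 0 0 0 0'
python3 - <<'E'
from tgt import *
im=get_image("side");print(proj(im,status.observe()["position"]))
save("side2.png",im,(180,150,340,270),5)
import pickle;pickle.dump((get_image("top"),im,status.observe()),open("held.pkl","wb"))
E
```

```text
time_s: 2.73
position: [0.4667, 0.3782, 0.2086]
tool_rot: [[-0.204, 0.797, 0.569], [0.979, 0.164, 0.122], [0.004, 0.581, -0.814]]
ft_force: [-0.6, -0.2, -2.8]
grip_width: 0.0131
gripper_force: 39.2
[258.52253271 273.11741643]
```

View pics/side2.png

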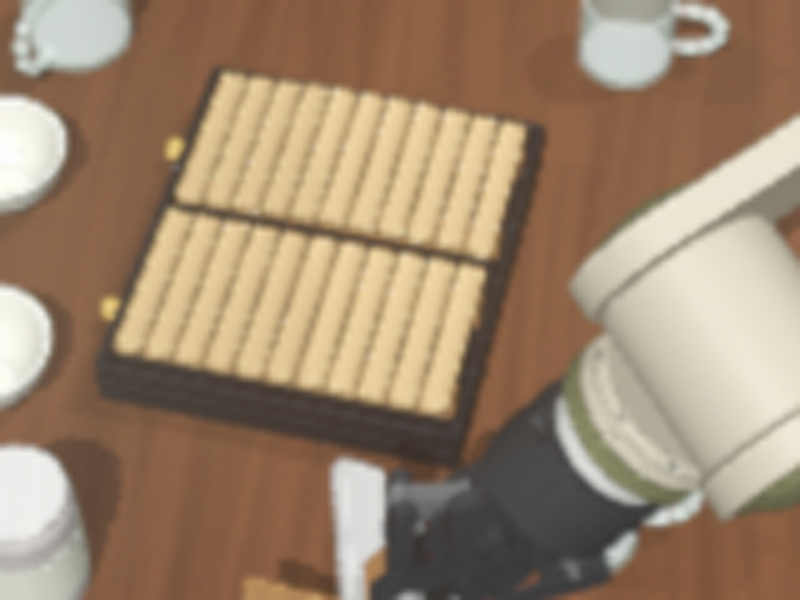

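The side crop shows the silver beam gripped and clear of the rest. I carry it over the left grille.

```bash
python3 - <<'E'
from tgt import *
d=delta(LG+[0,0,.15],down(83.5));print(d,np.linalg.norm(d[3:]))
E
```

```text
[  9.99 -29.67  -0.65 -27.85  25.27  69.39] 78.92507522961255
```

```bash
python3 -m handwheel '1.3 -3.8 0 -3.5 3.2 8.7 0;2.5 -7.5 0 -7 6.3 17.4 0;3.8 -11.2 0 -10.5 9.5 26 0;5 -15 0 -14 12.6 34.7 0;6.2 -18.5 0 -17.5 15.8 43.3 0;7.4 -22 0 -20.9 19 52 0;8.5 -25.5 0 -24.4 22.1 60.7 0;9.4 -28 0 -27.8 25.3 69.4 0'
python3 - <<'E'
from tgt import *
d=delta(LG+[0,0,.09],down(83.5));print(d)
E
```

```text
time_s: 3.5
position: [0.5382, 0.1636, 0.2043]
tool_rot: [[-0.722, 0.634, 0.277], [0.684, 0.714, 0.15], [-0.103, 0.298, -0.949]]
ft_force: [1.5, 0.6, -1.5]
grip_width: 0.0132
gripper_force: 39.2
[  2.78  -8.27  -6.53 -13.52  12.84  35.71]
```

```bash
python3 -m handwheel '2.8 -8.3 0 -13.5 12.8 35.7 0;2.8 -8.3 0 -13.5 12.8 35.7 0;2.8 -8.3 0 -13.5 12.8 35.7 0;2.8 -8.3 0 -13.5 12.8 35.7 0;2.8 -8.3 0 -13.5 12.8 35.7 0;2.8 -8.3 0 -13.5 12.8 35.7 0;2.8 -8.3 0 -13.5 12.8 35.7 0;2.8 -8.3 -3 -13.5 12.8 35.7 0'
python3 - <<'E'
from tgt import *
d=delta(LG+[0,0,.04],down(83.5));print(d)
import pickle
im=get_image("side");t=get_image("top");pickle.dump((t,im,status.observe()),open("held.pkl","wb"))
E
```

```text
time_s: 4.17
position: [0.5693, 0.082, 0.1788]
tool_rot: [[-0.993, 0.12, 0.014], [0.12, 0.993, 0.003], [-0.014, 0.005, -1.0]]
ft_force: [1.6, -0.7, -0.4]
grip_width: 0.0131
gripper_force: 39.4
[-0.33 -0.11 -8.98 -0.19  0.82  0.37]
```

```bash
python3 -m handwheel '-0.3 -0.1 -3 -0.2 0.8 0.4 0;-0.3 -0.1 -6 -0.2 0.8 0.4 0;-0.3 -0.1 -8.5 -0.2 0.8 0.4 0;-0.3 -0.1 -9.2 -0.2 0.8 0.4 0;-0.3 -0.1 -9.4 -0.2 0.8 0.4 0;-0.3 -0.1 -9.4 -0.2 0.8 0.4 0'
python3 - <<'E'
from tgt import *
print(delta(LG+[0,0,.02],down(83.5)))
im=get_image("side");save("side3.png",im,(180,150,340,270),5)
E
```

```text
time_s: 4.77
position: [0.5645, 0.0806, 0.0826]
tool_rot: [[-0.994, 0.112, -0.008], [0.112, 0.994, -0.0], [0.008, -0.001, -1.0]]
ft_force: [-0.3, 0.7, -2.0]
grip_width: 0.0132
gripper_force: 39.3
[ 0.15  0.03 -1.36  0.01 -0.44 -0.07]
```

View pics/side3.png

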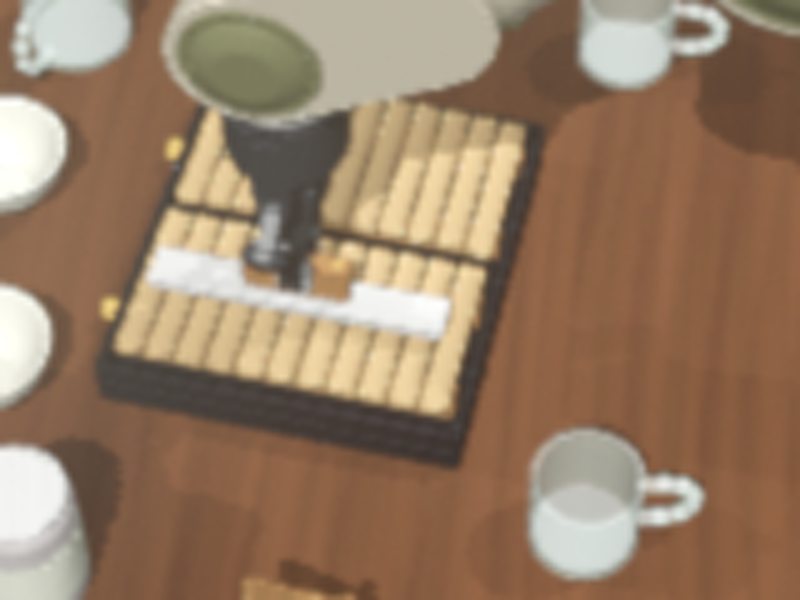

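The beam lies just above the middle of the left grille, from (150,265) to (450,320). I lower it gently.

```bash
python3 -m handwheel '0.1 0 -0.2 0 -0.4 0 0;0.1 0 -0.4 0 -0.4 0 0;0.1 0 -0.6 0 -0.4 0 0;0.1 0 -0.7 0 -0.4 0 0;0.1 0 -0.8 0 -0.4 0 0;0.1 0 -0.8 0 -0.4 0 0'
```

```text
time_s: 5.32
position: [0.565, 0.0807, 0.0736]
tool_rot: [[-0.994, 0.111, -0.002], [0.111, 0.994, -0.0], [0.002, -0.001, -1.0]]
ft_force: [-0.6, 0.2, -1.4]
grip_width: 0.0133
gripper_force: 39.4
```

```bash
python3 -m handwheel '0 0 -0.15 0 0 0 0;0 0 -0.3 0 0 0 0;0 0 -0.3 0 0 0 0'; python3 -m handwheel '0 0 -0.1 0 0 0 0;0 0 -0.2 0 0 0 0;0 0 -0.2 0 0 0 0'
```

```text
time_s: 5.57
position: [0.5653, 0.0808, 0.0726]
tool_rot: [[-0.994, 0.111, 0.0], [0.111, 0.994, -0.001], [-0.0, -0.001, -1.0]]
ft_force: [-6.1, 0.1, 15.9]
grip_width: 0.0128
gripper_force: 41.6
time_s: 5.82
position: [0.5653, 0.0808, 0.0726]
tool_rot: [[-0.994, 0.111, 0.002], [0.111, 0.994, -0.001], [-0.002, -0.001, -1.0]]
ft_force: [-12.5, -0.6, 31.4]
grip_width: 0.0129
gripper_force: 43.9
```

Contact. I unload, let go and rise.

```bash
python3 -m handwheel '0 0 0.4 0 0 0 0;0 0 0.4 0 0 0 0;0 0 0.4 0 0 0 0.6;0 0 0.4 0 0 0 0.6;0 0 0.4 0 0 0 0.6;0 0 2 0 0 0 0.6;0 0 5 0 0 0 0.6;0 0 8 0 0 0 0.6'
python3 -m handwheel '0 0 0.2 0 0 0 0;0 0 0.2 0 0 0 0'
cat >> tgt.py <<'E'
def beam(nm,c,roi):   # fit a beam lying on a grille: x,y,z of grip point, yaw, pitch
    import fit;from scipy.optimize import minimize
    im=get_image(nm);x0,y0,x1,y1=roi;m=fit.white(im,roi)
    return im,m
E
python3 - <<'E'
from tgt import *
im=get_image("side");save("side4.png",im,(180,150,340,270),5)
import pickle;pickle.dump(im,open("s4.pkl","wb"));pickle.dump(get_image("top"),open("t4.pkl","wb"));print(status.observe()["position"],status.observe()["ft_force"])
E
```

```text
time_s: 6.48
position: [0.5646, 0.0807, 0.1486]
tool_rot: [[-0.994, 0.111, -0.005], [0.111, 0.994, -0.0], [0.004, -0.001, -1.0]]
ft_force: [0.8, 0.4, 0.2]
grip_width: 0.0513
gripper_force: 0.0
time_s: 6.65
position: [0.5658, 0.0807, 0.1521]
tool_rot: [[-0.994, 0.111, 0.002], [0.111, 0.994, -0.001], [-0.002, -0.0, -1.0]]
ft_force: [0.2, -0.1, -0.2]
grip_width: 0.0281
gripper_force: 0.0
[0.56462656 0.08073756 0.1497139 ] [-0.33074923  0.95234697 -0.30309552]
```

View pics/side4.png

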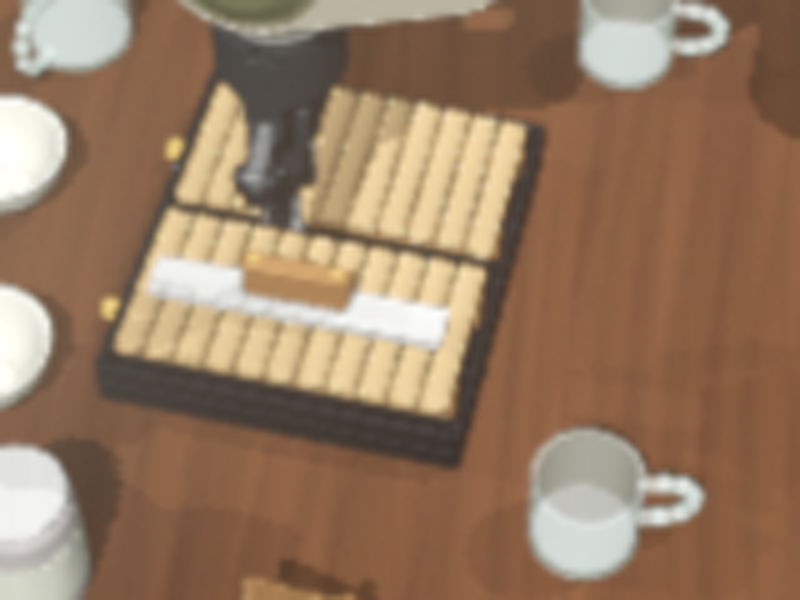

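The beam lies free and flat, with the grip centre at about (300,278). Next I fit its pose to get the press points.

```bash
cat > flat.py <<'E'
from fit import *
from tgt import delta,down,status
import tgt
def Rf(yaw,pitch):  # straightedge y along yaw+90; pitch>0: its +y (near) end lower
    return tgt.Rz(yaw)@cv2.Rodrigues(np.array([-pitch,0,0.]))[0]
def gripocc(im): return None
def fit_flat(im,x0,roi,free,ign=None):
    """im side; x0=[x,y,z mm,yaw deg,pitch mrad]; fits the listed free params"""
    # white mask limited to blue-ish white (bamboo has low blue)
    x_0,y_0,x1,y1=roi;c=im["color"][y_0:y1,x_0:x1].astype(float);m=np.clip((c[:,:,2]-165)/(215-165),0,1)
    w=np.ones_like(m)
    if ign: w[:,max(0,ign[0]-x_0):max(0,ign[1]-x_0)]=0
    def f(v):
        z=np.array(x0,float);z[free]=v
        return np.sum(w*(render(im,z[:3]/1000,Rf(z[3],z[4]/1000),roi)-m)**2)
    v0=np.array(x0,float)[free];st=np.array([4,4,4,3,30.])[free]
    r=minimize(f,v0,method="Nelder-Mead",options=dict(initial_simplex=np.vstack([v0,v0+np.diag(st)])))
    r=minimize(f,r.x,method="Nelder-Mead",options=dict(initial_simplex=np.vstack([r.x,r.x-np.diag(st)/2])))
    return r.x.round(2),round(r.fun,1),round(float((w*m).sum()),1)
E
python3 - <<'E'
from flat import *
im=pickle.load(open("s4.pkl","rb"))
c=im["color"];print(c[206,215],c[212,232],c[222,220])
roi=(204,196,276,226)
print(fit_flat(im,[565,81,79,83.5,0],roi,[0,1,3,4]),fit_flat(im,[565,81,79,83.5,0],roi,[0,1,3]))
E
```

```text
[236 237 234] [205 202 195] [175 149 109]
(array([569.22,  78.63,  83.51,  -4.14]), np.float64(10.8), 372.8) (array([569.08,  78.64,  83.65]), np.float64(10.8), 372.8)
```

```bash
python3 -m handwheel '-3.5 0.3 0 0 0 0 0;-7.5 0.7 0 0 0 0 0;-7.5 0.7 -3 0 0 0 0;-7.5 0.7 -6 0 0 0 0;-7.5 0.7 -7.3 0 0 0 0;-7.5 0.7 -7.3 0 0 0 0'
python3 - <<'E'
from flat import *
print(delta([.4895,.0877,.059],down(83.5)),status.observe()["ft_force"])
E
```

```text
time_s: 7.25
position: [0.4877, 0.0878, 0.0741]
tool_rot: [[-0.994, 0.111, -0.009], [0.111, 0.994, 0.0], [0.009, -0.001, -1.0]]
ft_force: [0.5, -0.3, -0.4]
grip_width: 0.0
gripper_force: 0.0
[ 0.18 -0.01 -1.51 -0.01 -0.54 -0.11] [ 0.45351709 -0.25763687 -0.40053009]
```

```bash
python3 -m handwheel '0.1 0 -0.6 0 -0.4 0 0;0.1 0 -1 0 -0.4 0 0;0.1 0 -1.2 0 -0.4 0 0;0.1 0 -1.4 0 -0.4 0 0;0.1 0 -1.4 0 -0.4 0 0' ; python3 -m handwheel '0 0 -0.15 0 0 0 0;0 0 -0.3 0 0 0 0;0 0 -0.3 0 0 0 0'
```

```text
time_s: 7.67
position: [0.4912, 0.0877, 0.0638]
tool_rot: [[-0.994, 0.111, 0.006], [0.111, 0.994, -0.0], [-0.006, 0.0, -1.0]]
ft_force: [0.6, -0.5, 0.1]
grip_width: -0.0003
gripper_force: 0.0
time_s: 7.92
position: [0.4911, 0.0877, 0.0607]
tool_rot: [[-0.994, 0.111, 0.006], [0.111, 0.994, -0.0], [-0.006, 0.0, -1.0]]
ft_force: [0.4, 0.2, 0.3]
grip_width: 0.0
gripper_force: 0.0
```

```bash
python3 -m handwheel '0 0 -0.1 0 0 0 0;0 0 -0.2 0 0 0 0;0 0 -0.2 0 0 0 0';python3 -m handwheel '0 0 -0.1 0 0 0 0;0 0 -0.2 0 0 0 0;0 0 -0.2 0 0 0 0'
```

```text
time_s: 8.17
position: [0.4912, 0.0877, 0.0591]
tool_rot: [[-0.994, 0.111, 0.006], [0.111, 0.994, -0.0], [-0.006, 0.0, -1.0]]
ft_force: [-1.1, -0.1, 4.3]
grip_width: 0.0002
gripper_force: 2.2
time_s: 8.42
position: [0.4912, 0.0877, 0.0589]
tool_rot: [[-0.994, 0.111, 0.007], [0.111, 0.994, -0.001], [-0.007, 0.0, -1.0]]
ft_force: [-7.8, -0.2, 28.1]
grip_width: 0.0
gripper_force: 13.5
```

```bash
python3 - <<'E'
from flat import *
im=get_image("side");pickle.dump(im,open("pn.pkl","wb"))
roi=(204,196,276,226)
print(fit_flat(im,[569,78.6,79,83.6,0],roi,[2,4],(240,272)))
i4=pickle.load(open("s4.pkl","rb"));print(fit_flat(i4,[569,78.6,79,83.6,0],roi,[2,4],(240,272)))
E
python3 -m handwheel '0 0 2 0 0 0 0;0 0 5 0 0 0 0;4 -0.5 6 0 0 0 0;8 -0.9 6 0 0 0 0;12 -1.4 6 0 0 0 0;15.7 -1.8 6 0 0 0 0;15.7 -1.8 6 0 0 0 0;15.7 -1.8 3 0 0 0 0'
python3 - <<'E'
from flat import *
print(delta([.6485,.0695,.059],down(83.5)),status.observe()["ft_force"])
E
```

```text
(array([78.52,  2.93]), np.float64(4.0), 184.0)
(array([78.84, -5.13]), np.float64(5.4), 179.0)
time_s: 9.13
position: [0.6522, 0.0691, 0.0906]
tool_rot: [[-0.994, 0.112, 0.016], [0.112, 0.994, -0.001], [-0.016, 0.001, -1.0]]
ft_force: [0.1, 0.2, 0.4]
grip_width: -0.0002
gripper_force: 0.0
[-0.37  0.04 -3.16  0.06  0.91 -0.09] [0.11825379 0.24642214 0.39068126]
```

```bash
python3 -m handwheel '-0.3 0 -1.2 0 0.7 0 0;-0.3 0 -2.2 0 0.7 0 0;-0.3 0 -2.6 0 0.7 0 0;-0.3 0 -2.8 0 0.7 0 0;-0.3 0 -2.8 0 0.7 0 0' ; python3 -m handwheel '0 0 -0.1 0 0 0 0;0 0 -0.2 0 0 0 0;0 0 -0.2 0 0 0 0';  python3 -m handwheel '0 0 -0.1 0 0 0 0;0 0 -0.2 0 0 0 0;0 0 -0.2 0 0 0 0'
```

```text
time_s: 9.55
position: [0.6449, 0.0698, 0.0595]
tool_rot: [[-0.994, 0.111, -0.006], [0.111, 0.994, -0.0], [0.006, -0.001, -1.0]]
ft_force: [0.2, 0.3, -0.3]
grip_width: -0.0003
gripper_force: 0.0
time_s: 9.8
position: [0.6454, 0.0698, 0.059]
tool_rot: [[-0.994, 0.111, -0.004], [0.111, 0.994, -0.001], [0.004, -0.001, -1.0]]
ft_force: [-4.6, 0.1, 12.0]
grip_width: 0.0001
gripper_force: 5.7
time_s: 10.05
position: [0.6454, 0.0698, 0.059]
tool_rot: [[-0.994, 0.111, -0.003], [0.111, 0.994, -0.001], [0.003, -0.001, -1.0]]
ft_force: [-10.7, -0.1, 24.1]
grip_width: 0.0
gripper_force: 12.2
```

```bash
python3 - <<'E'
from flat import *
im=get_image("side");pickle.dump(im,open("pf.pkl","wb"))
roi=(204,196,276,226)
for k in("s4","pn","pf"):
    i=pickle.load(open(k+".pkl","rb"));print(k,fit_flat(i,[569,78.6,79,83.6,0],roi,[0,1,2,4],(204,225) if k=="pf" else (262,276) if k=="pn" else None))
E
python3 -m handwheel '0 0 2 0 0 0 0;0 0 5 0 0 0 0;0 0 8 0 0 0 0;-4 0.5 9 0 0 0 0.6;-7.7 0.9 9 0 0 0 0.6;-7.7 0.9 9 0 0 0 0.6;-7.7 0.9 9 0 0 0 0.6'
python3 - <<'E'
from flat import *
p=np.array([.569,.0787,.074])
print(delta(p,down(83.5)))
i=get_image("side");print(fit_flat(i,[569,78.6,79,83.6,0],(204,196,276,226),[0,1,3,4]))
E
```

```text
s4 (array([569.06,  78.82,  79.32,  -2.55]), np.float64(10.9), 372.8)
pn (array([568.64,  79.5 ,  79.63,   5.67]), np.float64(41.2), 286.4)
pf (array([569.07,  78.66,  79.07,   2.19]), np.float64(6.2), 255.1)
time_s: 10.68
position: [0.5667, 0.0791, 0.1458]
tool_rot: [[-0.994, 0.111, -0.006], [0.111, 0.994, -0.0], [0.006, -0.001, -1.0]]
ft_force: [0.2, -0.4, 0.5]
grip_width: 0.0485
gripper_force: 0.0
[ 0.23 -0.04 -7.18  0.02 -0.35 -0.15]
(array([569.33,  78.58,  83.19, -10.96]), np.float64(10.0), 373.5)
```

Pressed near and then far, the beam stays at 59 mm at both ends, and its slope changes by less than 0.01 rad. The left grille is the true one. I re-grasp the straightedge.

```bash
python3 -m handwheel '-0.1 0.1 -3 0 -0.3 -0.1 0.6;-0.1 0.1 -6 0 -0.3 -0.1 0.6;-0.1 0.1 -7.2 0 -0.3 -0.1 0.6;-0.1 0.1 -7.2 0 -0.3 -0.1 0.6;-0.1 0.1 -7.2 0 -0.3 -0.1 0;-0.1 0.1 -7.2 0 -0.3 -0.1 0;-0.1 0.1 -7.2 0 -0.3 -0.1 0;-0.1 0.1 -7.2 0 -0.3 -0.1 0' 40
python3 -m handwheel '0 0 0 0 0 0 0;0 0 0 0 0 0 0'
```

```text
time_s: 11.4
position: [0.5682, 0.0796, 0.074]
tool_rot: [[-0.994, 0.113, 0.002], [0.113, 0.994, -0.001], [-0.002, -0.0, -1.0]]
ft_force: [1.4, 0.2, 2.7]
grip_width: 0.0131
gripper_force: 42.9
time_s: 11.57
position: [0.5682, 0.0796, 0.074]
tool_rot: [[-0.994, 0.113, 0.002], [0.113, 0.994, -0.001], [-0.002, -0.0, -1.0]]
ft_force: [1.2, -0.1, 7.1]
grip_width: 0.0129
gripper_force: 43.5
```

```bash
cat >> tgt.py <<'E'
G0=np.array([.4924,.3829,.0865]);TB=G0-SE[:,1]*.0029+SE[:,2]*.0012+SE[:,0]*.004
E
python3 -m handwheel '0 0 1 0 0 0 0;0 0 3 0 0 0 0;0 0 6 0 0 0 0;0 0 9 0 0 0 0;0 0 12 0 0 0 0;0 0 14 0 0 0 0;0 0 14 0 0 0 0'
python3 - <<'E'
from tgt import *
d=delta(TB+SE[:,2]*.06+[0,0,.06],RG);print(d,np.linalg.norm(d[3:]))
E
```

```text
time_s: 12.15
position: [0.5681, 0.0797, 0.2177]
tool_rot: [[-0.994, 0.113, 0.006], [0.113, 0.994, -0.001], [-0.006, -0.0, -1.0]]
ft_force: [0.8, -0.3, -1.2]
grip_width: 0.0129
gripper_force: 42.5
[-10.63  29.39  -1.87  27.81 -24.93 -69.45] 78.85558635886237
```

```bash
python3 -m handwheel '-1.3 3.7 0 3.5 -3.1 -8.7 0;-2.6 7.4 0 7 -6.2 -17.4 0;-4 11 0 10.4 -9.3 -26 0;-5.3 14.7 0 13.9 -12.5 -34.7 0;-6.6 18.4 0 17.4 -15.6 -43.4 0;-8 22 0 20.9 -18.7 -52 0;-9.3 25.7 0 24.3 -21.8 -60.8 0;-10.6 29.4 0 27.8 -24.9 -69.4 0'
python3 - <<'E'
from tgt import *
print(delta(TB+SE[:,2]*.06+[0,0,.06],RG))
E
```

```text
time_s: 12.82
position: [0.466, 0.3565, 0.2116]
tool_rot: [[-0.568, 0.733, 0.375], [0.819, 0.549, 0.167], [-0.084, 0.402, -0.912]]
ft_force: [1.4, 0.2, -1.1]
grip_width: 0.0132
gripper_force: 42.5
[ -0.42   1.72  -1.27   8.85  -8.45 -22.57]
```

```bash
python3 -m handwheel '-0.4 1.7 -0.3 8.9 -8.5 -22.6 0;-0.4 1.7 -0.3 8.9 -8.5 -22.6 0;-0.4 1.7 -0.3 8.9 -8.5 -22.6 0;-0.4 1.7 -0.3 8.9 -8.5 -22.6 0;-0.4 1.7 -0.3 8.9 -8.5 -22.6 0;-0.4 1.7 -1.3 8.9 -8.5 -22.6 0'
python3 - <<'E'
from tgt import *
for h in(.06,.03,.012,0): print(delta(TB+SE[:,2]*h,RG))
E
```

```text
time_s: 13.32
position: [0.4636, 0.3727, 0.2]
tool_rot: [[-0.208, 0.8, 0.562], [0.978, 0.172, 0.117], [-0.003, 0.574, -0.819]]
ft_force: [0.9, -0.1, -1.1]
grip_width: 0.0131
gripper_force: 42.6
[-0.18  0.1  -6.11  0.17  0.1  -0.38]
[ 1.51  0.44 -8.57  0.17  0.1  -0.38]
[  2.52   0.65 -10.04   0.17   0.1   -0.38]
[  3.19   0.79 -11.03   0.17   0.1   -0.38]
```

```bash
python3 -m handwheel '-0.2 0.1 -3 0.2 0.1 -0.4 0;-0.2 0.1 -6.1 0.2 0.1 -0.4 0;0.7 0.3 -7.3 0.2 0.1 -0.4 0;1.5 0.4 -8.6 0.2 0.1 -0.4 0;2 0.5 -9.3 0.2 0.1 -0.4 0;2.5 0.6 -10 0.2 0.1 -0.4 0;2.5 0.6 -10 0.2 0.1 -0.4 0'
python3 - <<'E'
from tgt import *
print(delta(TB,RG),(SE.T@(TB-status.observe()["position"])*1000).round(1))
E
```

```text
time_s: 13.9
position: [0.4896, 0.3778, 0.0982]
tool_rot: [[-0.197, 0.804, 0.561], [0.98, 0.161, 0.113], [0.0, 0.572, -0.82]]
ft_force: [-0.5, -1.4, -2.0]
grip_width: 0.0133
gripper_force: 42.5
[ 0.6   0.27 -0.85  0.01 -0.1   0.23] [  0.4   1.5 -10.6]
```

```bash
python3 -m handwheel '0.2 0.2 -0.3 0 0 0.2 0;0.3 0.2 -0.5 0 0 0.2 0;0.4 0.2 -0.7 0 0 0.2 0;0.5 0.2 -0.8 0 0 0.2 0;0.5 0.2 -0.8 0 0 0.2 0'
python3 - <<'E'
from tgt import *
s=status.observe();print((SE.T@(TB-s["position"])*1000).round(1),(SE.T@s["ft_force"]).round(1))
E
```

```text
time_s: 14.32
position: [0.494, 0.3803, 0.0915]
tool_rot: [[-0.201, 0.803, 0.562], [0.98, 0.163, 0.116], [0.002, 0.574, -0.819]]
ft_force: [-0.3, 0.7, -1.6]
grip_width: 0.0131
gripper_force: 42.5
[ 0.2 -0.  -2.3] [-1.   0.7 -1.2]
```

```bash
python3 -m handwheel '0.1 0 -0.1 0 0 0 0;0.1 0 -0.2 0 0 0 0;0.1 0 -0.2 0 0 0 0'
python3 - <<'E'
from tgt import *
s=status.observe();print((SE.T@(TB-s["position"])*1000).round(1),(SE.T@s["ft_force"]).round(1))
E
```

```text
time_s: 14.57
position: [0.4951, 0.3803, 0.0897]
tool_rot: [[-0.2, 0.802, 0.562], [0.98, 0.163, 0.117], [0.002, 0.574, -0.819]]
ft_force: [-0.5, -0.8, -0.9]
grip_width: 0.0129
gripper_force: 42.6
[ 0.4  0.1 -0.2] [-1.1 -0.7 -0.4]
```

```bash
python3 -m handwheel '0.1 0 -0.1 0 0 0 0;0.1 0 -0.2 0 0 0 0;0.1 0 -0.2 0 0 0 0'
python3 - <<'E'
from tgt import *
s=status.observe();print((SE.T@(TB-s["position"])*1000).round(1),(SE.T@s["ft_force"]).round(1))
E
```

```text
time_s: 14.82
position: [0.4955, 0.3805, 0.0897]
tool_rot: [[-0.201, 0.801, 0.564], [0.98, 0.163, 0.117], [0.002, 0.576, -0.818]]
ft_force: [-15.2, -5.5, 20.3]
grip_width: 0.0128
gripper_force: 46.0
[0.1 0.1 0.1] [-1.5 -2.3 25.8]
```

Contact with the face where expected. I unload, slide 3–4 mm down towards the lip, and check.

```bash
python3 -m handwheel '-0.1 0 0.1 0 0 0 0;-0.2 0 0.05 0 0 0 0;-0.3 -0.03 0 0 0 0 0;-0.4 -0.06 -0.1 0 0 0 0;-0.4 -0.06 -0.1 0 0 0 0'
python3 - <<'E'
from tgt import *
s=status.observe();print((SE.T@(TB-s["position"])*1000).round(1),(SE.T@s["ft_force"]).round(1))
E
```

```text
time_s: 15.23
position: [0.4933, 0.3804, 0.0883]
tool_rot: [[-0.201, 0.8, 0.565], [0.98, 0.162, 0.119], [0.003, 0.578, -0.816]]
ft_force: [-1.3, -1.9, 8.9]
grip_width: 0.0132
gripper_force: 43.9
[ 2.7 -0.3 -0.1] [ 3.7 -1.6  8.2]
```

```bash
python3 -m handwheel '-0.05 0 0.1 0 0 0 0;-0.05 0 0.1 0 0 0 0.7;-0.05 0 0.1 0 0 0 0.7;-0.05 0 0.1 0 0 0 0.7;-0.05 0 0.1 0 0 0 0.7;-1.7 -0.3 2.5 0 0 0 0.7;-3.4 -0.7 5 0 0 0 0.7;-5.7 -1.1 8.2 0 0 0 0.7'
python3 -m handwheel '-4 -3 6 0 0 0 0.7;-8 -6 10 0 0 0 0.7;-8 -6 10 0 0 0 0.7'
python3 - <<'E'
from fit import *
T=get_image("top");S=get_image("side")
save("side5.png",S,(200,220,300,345),4)
print(fit_edge(T,S,np.array([486,381,93,20.]),(122,182,192,216),(232,258,262,342)))
from tgt import delta,down
R=down(-75);d=delta([.46,-.388,.26],R);print(d,np.linalg.norm(d[3:]))
E
```

```text
time_s: 15.9
position: [0.4345, 0.3681, 0.1677]
tool_rot: [[-0.2, 0.804, 0.56], [0.98, 0.163, 0.115], [0.001, 0.571, -0.821]]
ft_force: [-0.5, 0.3, 0.6]
grip_width: 0.0595
gripper_force: 0.0
time_s: 16.15
position: [0.3634, 0.3154, 0.2582]
tool_rot: [[-0.201, 0.803, 0.562], [0.98, 0.164, 0.117], [0.002, 0.574, -0.819]]
ft_force: [0.1, 0.3, 0.0]
grip_width: 0.0598
gripper_force: 0.0
(array([485.85031437, 380.57394462,  92.97449662,  20.26817989]), np.float64(30.226000576701267), np.float64(829.1500000000001))
[  9.7  -70.32  -0.19  20.22  33.28 -83.51] 92.14296988918905
```

View pics/side5.png

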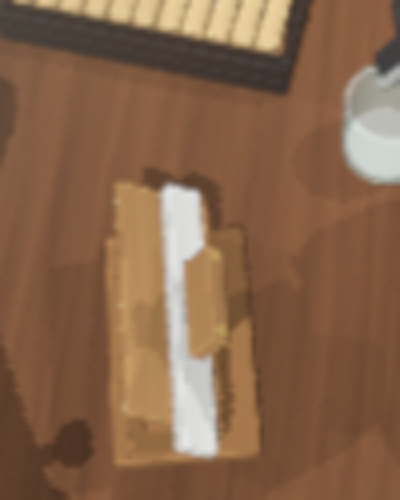

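The straightedge is back within 0.3 mm of where it started, lying at about (190,320) in this crop. Now to the teapot.

```bash
python3 -m handwheel '0.6 -4 1 1.3 2.1 -5.2 1;1.2 -8 2 2.5 4.2 -10.4 1;1.8 -12 3 3.8 6.2 -15.7 1;2.4 -16 4 5 8.3 -20.9 1;3 -20 4 6.3 10.4 -26.1 1;3.6 -24 4 7.6 12.5 -31.3 1;4.2 -28 4 8.8 14.6 -36.5 1;4.8 -32 4 10.1 16.6 -41.8 1'
python3 - <<'E'
from tgt import *
R=down(-74);d=delta([.46,-.387,.26],R);print(d,np.linalg.norm(d[3:]))
E
```

```text
time_s: 16.92
position: [0.4129, -0.0062, 0.2968]
tool_rot: [[0.527, 0.791, 0.312], [0.841, -0.538, -0.057], [0.123, 0.293, -0.948]]
ft_force: [1.9, 0.6, -0.5]
grip_width: 0.0855
gripper_force: 0.0
[  4.71 -38.08  -3.68   9.68  16.23 -40.51] 44.70095524706379
```

```bash
python3 -m handwheel '0.6 -4.8 0 1.2 2 -5.1 1;1.2 -9.5 0 2.4 4.1 -10.1 1;1.8 -14.3 0 3.6 6.1 -15.2 1;2.4 -19 0 4.8 8.1 -20.3 1;3 -23.8 0 6.1 10.1 -25.3 1;3.5 -28.6 0 7.3 12.2 -30.4 1;4.1 -33.3 0 8.5 14.2 -35.5 1;4.7 -38 0 9.7 16.2 -40.5 1'
python3 -m handwheel '0 0 -3.6 0 0 0 1;0 0 -3.6 0 0 0 1;0 0 -3.6 0 0 0 1'
python3 - <<'E'
from tgt import *
R=down(-74);print(delta([.46,-.387,.145-.019],R))
E
```

```text
time_s: 17.58
position: [0.4537, -0.3373, 0.2959]
tool_rot: [[0.961, 0.276, -0.0], [0.276, -0.961, 0.001], [-0.0, -0.001, -1.0]]
ft_force: [0.4, 0.5, 0.2]
grip_width: 0.0852
gripper_force: 0.0
time_s: 17.83
position: [0.4533, -0.3346, 0.259]
tool_rot: [[0.96, 0.28, -0.001], [0.28, -0.96, 0.003], [-0.0, -0.003, -1.0]]
ft_force: [0.2, 1.0, 0.2]
grip_width: 0.085
gripper_force: 0.0
[  0.67  -5.24 -13.3   -0.18  -0.08  -0.28]
```

```bash
python3 -m handwheel '0.7 -4 0 0 0 0 1;0.7 -5.2 -1 0 0 0 1;0.7 -5.2 -4 0 0 0 1;0.7 -5.2 -7.5 0 0 0 1;0.7 -5.2 -10.5 0 0 0 1;0.7 -5.2 -12.5 0 0 0 1;0.7 -5.2 -13.3 0 0 0 1;0.7 -5.2 -13.3 0 0 0 1' 80
python3 - <<'E'
from tgt import *
print(delta([.46,-.387,.126],down(-74)),status.observe()["ft_force"])
S=get_image("side");save("side6.png",S,(220,60,340,150),6)
E
```

```text
time_s: 18.5
position: [0.4606, -0.386, 0.1277]
tool_rot: [[0.96, 0.281, 0.001], [0.281, -0.96, 0.0], [0.001, -0.0, -1.0]]
ft_force: [-0.2, -1.2, -0.2]
grip_width: 0.0853
gripper_force: 0.0
[-0.06 -0.1  -0.17 -0.02  0.07 -0.35] [-0.16497763 -1.15496697 -0.1675673 ]
```

View pics/side6.png

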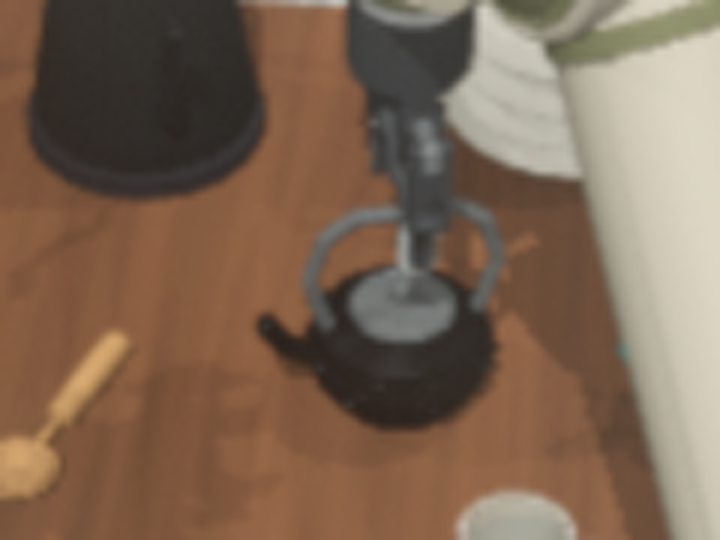

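The fingers straddle the middle of the bail bar at about (415,220). I close and lift a little.

```bash
python3 -m handwheel '0 0 -0.1 0 0 0 0;0 0 -0.1 0 0 0 0;0 0 -0.1 0 0 0 0;0 0 -0.1 0 0 0 0;0 0 -0.1 0 0 0 0;0 0 -0.1 0 0 0 0;0 0 -0.1 0 0 0 0;0 0 -0.1 0 0 0 0' 80
python3 -m handwheel '0 0 0.4 0 0 0 0;0 0 0.8 0 0 0 0;0 0 1.5 0 0 0 0;0 0 2 0 0 0 0;0 0 2 0 0 0 0;0 0 2 0 0 0 0'
```

```text
time_s: 19.22
position: [0.4608, -0.3867, 0.1276]
tool_rot: [[0.96, 0.281, 0.003], [0.281, -0.96, -0.001], [0.002, 0.002, -1.0]]
ft_force: [-0.4, 2.9, 4.7]
grip_width: 0.0073
gripper_force: 78.1
time_s: 19.72
position: [0.4607, -0.3869, 0.1473]
tool_rot: [[0.96, 0.281, 0.003], [0.281, -0.96, -0.001], [0.002, 0.002, -1.0]]
ft_force: [-0.5, -0.7, -8.1]
grip_width: 0.0073
gripper_force: 78.1
```

```bash
python3 -m handwheel '0 0 2 0 0 0 0;0 0 5 0 0 0 0;0 0.5 8 0 0 0 0;0.4 2 11 0 0 0 0;0.9 4 12.5 0 0 0 0;1.5 6.5 13 0 0 0 0;2.1 9.3 13 0 0 0 0;2.8 12.3 13 0 0 0 0'
python3 -m handwheel '0.7 3 0 0 0 0 0;1.4 6 0 0 0 0 0;2 9 0 0 0 0 0;2.7 12 0 0 0 0 0;3.4 15 0 0 0 0 0;4 18 0 0 0 0 0;4.8 21 0 0 0 0 0;5.5 24 0 0 0 0 0'
python3 - <<'E'
from tgt import *
print(delta([.5665,.0815,.1766],down(-74)),status.observe()["position"])
E
```

```text
time_s: 20.38
position: [0.4885, -0.2629, 0.2771]
tool_rot: [[0.96, 0.28, 0.002], [0.28, -0.96, -0.001], [0.002, 0.002, -1.0]]
ft_force: [1.1, 0.5, -7.6]
grip_width: 0.0074
gripper_force: 78.8
time_s: 21.05
position: [0.5436, -0.0222, 0.2768]
tool_rot: [[0.96, 0.281, 0.002], [0.281, -0.96, -0.001], [0.001, 0.001, -1.0]]
ft_force: [0.9, -0.2, -8.3]
grip_width: 0.0071
gripper_force: 78.8
[  2.29  10.37 -10.02   0.05   0.09  -0.3 ] [ 0.5436058  -0.0222233   0.27681789]
```

```bash
python3 -m handwheel '0.7 3 0 0 0 0 0;1.4 6 0 0 0 0 0;2 8.5 0 0 0 0 0;2.3 10 0 0 0 0 0;2.3 10.4 0 0 0 0 0;2.3 10.4 -2 0 0 0 0;2.3 10.4 -4 0 0 0 0;2.3 10.4 -6 0 0 0 0'
python3 -m handwheel '0 0 0 0 0 0 0;0 0 -1 0 0 0 0;0 0 -2 0 0 0 0;0 0 -2.5 0 0 0 0;0 0 -2.8 0 0 0 0;0 0 -3 0 0 0 0;0 0 -3 0 0 0 0'
python3 - <<'E'
from tgt import *
print(delta([.5665,.0815,.1766],down(-74)))
E
```

```text
time_s: 21.72
position: [0.5663, 0.0798, 0.2162]
tool_rot: [[0.96, 0.281, 0.002], [0.281, -0.96, -0.001], [0.002, 0.002, -1.0]]
ft_force: [1.3, -0.7, -8.6]
grip_width: 0.007
gripper_force: 78.7
time_s: 22.3
position: [0.5667, 0.0802, 0.1871]
tool_rot: [[0.96, 0.281, 0.002], [0.281, -0.96, -0.001], [0.002, 0.002, -1.0]]
ft_force: [-0.5, -0.0, -7.4]
grip_width: 0.0074
gripper_force: 78.9
[-0.02  0.13 -1.05  0.06  0.14 -0.3 ]
```

```bash
python3 -m handwheel '0 0.1 -0.3 0 0 0 0;0 0.1 -0.6 0 0 0 0;0 0.1 -0.8 0 0 0 0;0 0.1 -0.9 0 0 0 0;0 0.1 -0.9 0 0 0 0'; python3 -m handwheel '0 0 -0.05 0 0 0 0;0 0 -0.1 0 0 0 0;0 0 -0.15 0 0 0 0;0 0 -0.15 0 0 0 0'
```

```text
time_s: 22.72
position: [0.5666, 0.0812, 0.1779]
tool_rot: [[0.96, 0.281, 0.002], [0.281, -0.96, -0.001], [0.001, 0.001, -1.0]]
ft_force: [-0.6, 0.6, -6.7]
grip_width: 0.0074
gripper_force: 78.9
time_s: 23.05
position: [0.5667, 0.0812, 0.1767]
tool_rot: [[0.96, 0.281, 0.003], [0.281, -0.96, -0.001], [0.002, 0.002, -1.0]]
ft_force: [-0.1, 0.2, -8.0]
grip_width: 0.0069
gripper_force: 79.0
```

```bash
python3 -m handwheel '0 0 -0.05 0 0 0 0;0 0 -0.1 0 0 0 0;0 0 -0.1 0 0 0 0'; python3 -m handwheel '0 0 -0.05 0 0 0 0;0 0 -0.1 0 0 0 0;0 0 -0.1 0 0 0 0'
```

```text
time_s: 23.3
position: [0.567, 0.0812, 0.1765]
tool_rot: [[0.96, 0.281, 0.004], [0.281, -0.96, -0.001], [0.003, 0.002, -1.0]]
ft_force: [-0.6, -0.4, 1.6]
grip_width: 0.0072
gripper_force: 79.9
time_s: 23.55
position: [0.5672, 0.0812, 0.1765]
tool_rot: [[0.96, 0.281, 0.006], [0.281, -0.96, -0.001], [0.005, 0.003, -1.0]]
ft_force: [-4.4, -0.0, 8.9]
grip_width: 0.0077
gripper_force: 80.8
```

Landed. I unload, open, retreat, and check the foot's position from the images.

```bash
python3 -m handwheel '0 0 0.1 0 0 0 0;0 0 0.1 0 0 0 0.7;0 0 0.1 0 0 0 0.7;0 0 0.1 0 0 0 0.7;0 0 0.1 0 0 0 0.7;0 0 2 0 0 0 0.7;0 0 5 0 0 0 0.7;0 0 9 0 0 0 0.7'
python3 -m handwheel '-2 -2 3 0 0 0 0.7;-6 -5 3 0 0 0 0.7;-10 -9 3 0 0 0 0.7;-14 -13 3 0 0 0 0.7;-18 -17 3 0 0 0 0.7;-20 -20 3 0 0 0 0.7;-20 -20 3 0 0 0 0.7;-20 -20 3 0 0 0 0.7'
python3 - <<'E'
from fit import *
t=get_image("top");s=get_image("side")
L=np.array([.566,.0809,0])
# body circle (120 mm) near z=.049+.035: dark mask centroid vs prediction; lid knob as brightish
for nm,im in(("top",t),("side",s)):
    c=im["color"].astype(int);best=None
    dark=(c.max(2)<75).astype(float)
    def sc(dx,dy):
        P=[L+[dx,dy,.049+.035]+np.array([.06*np.cos(a),.06*np.sin(a),0]) for a in np.linspace(0,6.28,40)]
        q=np.array([proj(im,p) for p in P]);m=np.zeros(dark.shape,np.uint8);cv2.fillConvexPoly(m,(q*16).astype(np.int32),1,shift=4)
        b=cv2.dilate(m,np.ones((5,5),np.uint8))-m
        g=(np.abs(c-c.mean(2,keepdims=True)).max(2)<14)&(c.max(2)<150)
        return g[m>0].mean()-g[b>0].mean()
    r=max((sc(x/1000,y/1000),x,y) for x in range(-16,17,2) for y in range(-16,17,2));print(nm,r,sc(0,0))
print(status.observe()["time_s"],status.observe()["ft_force"])
E
```

```text
time_s: 24.22
position: [0.5658, 0.0812, 0.2636]
tool_rot: [[0.96, 0.281, -0.003], [0.281, -0.96, -0.001], [-0.003, -0.0, -1.0]]
ft_force: [1.1, -0.7, 1.4]
grip_width: 0.0596
gripper_force: 0.0
time_s: 24.88
position: [0.3638, -0.1222, 0.2949]
tool_rot: [[0.961, 0.275, 0.002], [0.275, -0.961, -0.003], [0.001, 0.003, -1.0]]
ft_force: [-0.3, 0.6, 0.2]
grip_width: 0.0598
gripper_force: 0.0
top (np.float64(0.7239295233727896), 2, 4) 0.6578900709219859
side (np.float64(0.8068942302564923), 0, -6) 0.6779143996121317
24.9833 [ 0.41682129 -0.14406975 -0.52140713]
```

The pot stands within a few millimetres of the grille centre and the arm is clear, so I hand in the job.

```bash
python3 -c "
from rig import env
print(env.close_job())"
```

```text
the job is handed in; nothing more can be done
None
```

The left grille is the true one: pressed at each end, the straightedge did not rock. It is back on its rest, the iron teapot stands within a few millimetres of that grille's centre, and I handed the job in at about 25 s; I did not test the right grille.

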